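# Fill the slide carrier and hold it up level

### The arm

A 6-joint arm with a two-finger parallel gripper is mounted at the origin on a cart in front of the work surface, level with it; the furniture and walls round the work are solid. World frame = base frame: x ahead of the robot, y to its left, z up, the work surface at z = 0. Lengths are in m, angles in rad, forces in N, time in s.
With the tool pointing down it reaches from about 0.225 to 0.875 m from the base axis. Payload 3.4 kg.
Tool frame: the origin (TCP) lies at the very end of the fingers, on their centre line; the grasp point (between the pads) lies behind it (manip.grasp_offset is the z of the grasp point in the tool frame, in m); z points along the fingers, y is the line along which they close (so a half turn about z gives the same grasp; the last joint's range is limited). The gripper opens to 85 mm and grips with 20 to 120 N. Pads are 22 mm wide; open, the fingers measure 114 mm over their backs; the gripper's body (76 mm by 85 mm) begins 54 mm behind the grasp point. The pads swing forward as they close: fully open they stand 13 mm farther back than shut.
Start: joints at [1.175, 0.276, 1.505, -0, 1.361, -0.121], TCP at [0.156, 0.553, 0.21] pointing down, gripper open.
Joint ranges: [-2.89, 2.89], [-0.75, 2.08], [0.22, 2.7], [-1.18, 4.32], [0.11, 2.71], [-2.7, 2.7]. Speed limits (rad/s): [2.57, 2.57, 3.14, 3.14, 3.14, 3.14].

### API

Orientations are given as a unit quaternion [w, x, y, z].
In Python, from rig import manip gives the robot as it stands.
- The arm moves only by the shell command python3 -m pendant 'ROWS' [FORCE]. ROWS is JSON, a list of rows, each an object of numbers: "dx", "dy", "dz": the shift along the tool's x, y, z in m; "rx", "ry", "rz": the turn, a rotation vector about the tool's x, y, z in degrees; "hand": the finger opening in m, from 0 to 0.0854. In form: [{"dx": .., "dy": .., "dz": .., "rx": .., "ry": .., "rz": .., "hand": ..}, ...]. A call has 1 to 12 rows; each row shifts and turns the commanded pose from where the row before left it, along the tool's axes as they then stand; what a row does not reach is not made up. A row lasts 1/12 s, in which the tool goes at most 41.7 mm and 7.16 degrees, less where a joint would pass 70% of its speed; a pose out of reach is approached as far as the arm can. A call is refused whole if a number of a shift passes 0.0417 or a number of a turn 7.16, either way. A call with a gripper value outside its range is refused whole. The fingers move at their own pace and stop on an object; FORCE is the grip in N (left out, the last holds). Time passes only in rows, so rows that do not move let the fingers close. It gives the time, the measured TCP pose, the force, the opening and the grip force at its end, in the units of the state.
- manip.get_state(): the state, without advancing time (a new reading comes with each control period).
- manip.get_image(name): name is "side" or "top"; returns a dict with "frame" (400x640x3 uint8, red, green, blue), "fx", "fy", "cx", "cy" (pixels), "position" and "attitude" of the camera in the world. Camera axes: x right, y up, looking along -z (the intrinsics and any distortion apply to the point x, -y, -z); pixel columns grow to the right and rows downward; lengths in m; the calibration is good to about 2 mm. A picture is of the moment at which its call begins. There is no depth.
- manip.sign_off(): hands the job in; it is judged then, once.
The state is a dict: "clock": time; "qpos": joint angles; "qd": joint speeds; "effort": joint torques, N m; "position": TCP position; "ee_rot": TCP orientation; "contact_force": force on the tool from outside, world axes, zero at the start; "moment": the same for the moment, N m; "width": finger opening in m; "gripper_force": force on a finger pad.
Only numpy, scipy, OpenCV 4.12 (cv2) and the standard library are available. Lean on these libraries where they do the work, as an engineer would, in place of code of your own. Each camera call takes 0.05 s, during which the arm holds its last target. There are 200 camera calls.

### The job

The metal carrier has a column of two slide cartons on one side of its grip bar and an empty bay on the other: to balance it, stack the two cartons from the worktop in the empty bay, the first flat between the corner angles, the second squarely on top. Then take the carrier by the black grip bar and lift it at least 10 cm clear of the worktop with all four cartons in place. Finish while still holding it up there, level and still, and leave the beaker, dropper bottle and petri dish where they stand.

Things in the scene. Friction and masses are not known exactly. Their poses are not given: they have to be found in the camera images.
- carrier: Loose carrier of grey-painted sheet metal, about 0.3 kg: base 78 (own x) x 240 (own y) x 4 mm, a bay centred 70 mm either side of the middle along own y, and in the middle two 8 mm round uprights (own x = +-28 mm) that carry a black grip bar. Own z is up. Origin: centre of the underside. It may stand at any yaw.
- carrier_grip (a point): Centre of the black grip bar, 120 mm above the carrier's underside. The bar lies along the carrier's own x: 80 mm long (x), 16 mm thick (y), 30 mm high (z). Grip it across the 16 mm, fingers closing along the carrier's y. Two-carton columns beside it reach 76 mm above the underside. Axes as the carrier's.
- carrier_free_bay (a point): Centre of the floor of the EMPTY bay (own y = -70 mm), 4 mm above the carrier's underside; axes as the carrier's. The bay takes a carton with its length along the carrier's y: 58 (x) x 92 (y) mm between four corner angles, 10 mm high, 2.5 mm thick, legs 12 to 16 mm; the middles of the sides are open.
- carrier_full_bay (a point): Centre of the floor of the bay that is already filled with two cartons, at own y = +70 mm. Axes as the carrier's.
- carton_a: Closed white and dark red cardboard carton of microscope slides, a rigid block 52 (own x) x 86 (own y) x 36 mm high (z), about 0.11 kg. Origin: centre of the underside. Grip it across the 52 mm width. Starts alone on the worktop.
- carton_b: Closed white and dark red cardboard carton of microscope slides, a rigid block 52 (own x) x 86 (own y) x 36 mm high (z), about 0.11 kg. Origin: centre of the underside. Grip it across the 52 mm width. Starts alone on the worktop.
- full_lower: Closed white and dark red cardboard carton of microscope slides, a rigid block 52 (own x) x 86 (own y) x 36 mm high (z), about 0.11 kg. Origin: centre of the underside. Grip it across the 52 mm width. Already stands in the filled bay, at the bottom.
- full_upper: Closed white and dark red cardboard carton of microscope slides, a rigid block 52 (own x) x 86 (own y) x 36 mm high (z), about 0.11 kg. Origin: centre of the underside. Grip it across the 52 mm width. Already stands in the filled bay, on top of the lower one.
- beaker: Bystander: empty clear beaker, 54 mm wide, 69 mm high, upright on the worktop. Origin: centre of the underside.
- dropper_bottle: Bystander: brown dropper bottle with a black top, 42 mm wide, 100 mm high. Origin: centre of the underside.
- petri_dish: Bystander: clear petri dish, 58 mm wide, 15 mm high. Origin: centre of the underside.
There are look-alikes about, which are no part of the job. What is shaped like the carton_b but turquoise is not meant.

How it is judged:
By the outcome, as a careful person would: the job done as asked, in the order asked, and still so for the second after the job is handed in, while the arm keeps its last pose, push and grip.
It also fails if it takes over 72 s, if anything falls off the work surface, if the arm or the gripper's body presses on something with over 40 N, if the wrist force passes 120 N, or if a joint passes its speed limit or range.

## Working session

There is one attempt and no reset: what is moved stays moved. The work goes in short steps, Python scripts to look and compute and a shell command to move; the robot and the scene stay as the last step left them, time stands still between calls to the robot, and variables do not carry over. Pictures are saved under pics/ and viewed, at most 10 in all, crops included, and the job is handed in when it is done.

```bash
ls; mkdir -p pics
cat > h.py <<'E'
import numpy as np, cv2
from rig import manip
from scipy.spatial.transform import Rotation as R
def rot(a):
    a=np.array(a,float)
    return a if a.shape==(3,3) else R.from_quat(a,scalar_first=True).as_matrix()
def ray(im,u,v):
    d=np.array([(u-im["cx"])/im["fx"],-(v-im["cy"])/im["fy"],-1.])
    return np.array(im["position"],float),rot(im["attitude"])@d
def onplane(im,u,v,z):
    o,d=ray(im,u,v); return o+d*(z-o[2])/d[2]
def proj(im,p):
    c=rot(im["attitude"]).T@(np.array(p,float)-im["position"])
    return im["cx"]+im["fx"]*c[0]/-c[2], im["cy"]-im["fy"]*c[1]/-c[2]
E
python3 - <<'E'
from h import *
for n in("top","side"):
    im=manip.get_image(n); cv2.imwrite(f"pics/{n}0.png",im["frame"][:,:,::-1])
    print({k:v for k,v in im.items() if k!="frame"})
print(manip.get_state(), manip.grasp_offset)
E
```

```text
pics
{'fx': 435.7741185428889, 'fy': 435.7741185428889, 'cx': 313.46645559126125, 'cy': 201.7673812157459, 'position': array([ 0.29745099, -0.051578  ,  1.25930508]), 'attitude': array([ 0.70733328,  0.05903342, -0.0813792 , -0.6996943 ])}
{'fx': 430.900877631775, 'fy': 430.900877631775, 'cx': 320.91774455898025, 'cy': 211.91212957676888, 'position': array([ 0.30512548, -1.09328795,  0.73093882]), 'attitude': array([ 0.86672807,  0.48818314, -0.05545044, -0.08593555])}
{'clock': 0.1, 'qpos': array([ 1.17502460e+00,  2.76518695e-01,  1.50601213e+00, -1.16700293e-05,
        1.36075763e+00, -1.21004036e-01]), 'qd': array([ 0.00025543,  0.00052156, -0.00303893, -0.0014402 ,  0.00162058,
       -0.0005562 ]), 'effort': array([ 2.10058373e-03, -4.17704058e+01, -2.46406764e+01, -1.14074899e-04,
        5.86776267e-03,  2.63137019e-05]), 'position': array([0.15581612, 0.55293323, 0.2091315 ]), 'ee_rot': array([-2.11140344e-04,  1.36950822e-01,  9.90577485e-01, -8.21207824e-04]), 'contact_force': array([ 0.08231261, -0.16571233,  0.49993381]), 'moment': array([ 0.02949369, -0.00309034, -0.10249861]), 'gripper_force': 0.0, 'width': 0.0853046182078057} -0.0187
```

View pics/top0.png

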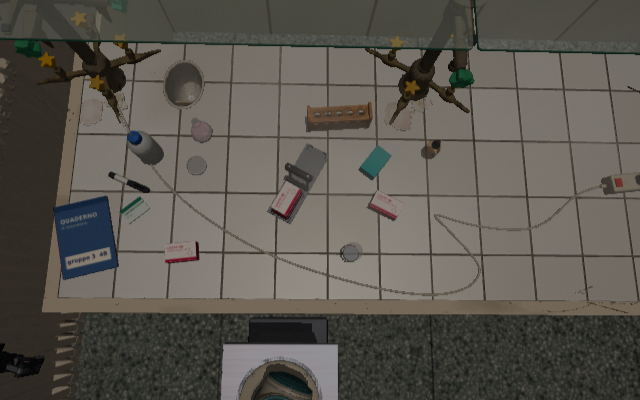

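View pics/side0.png

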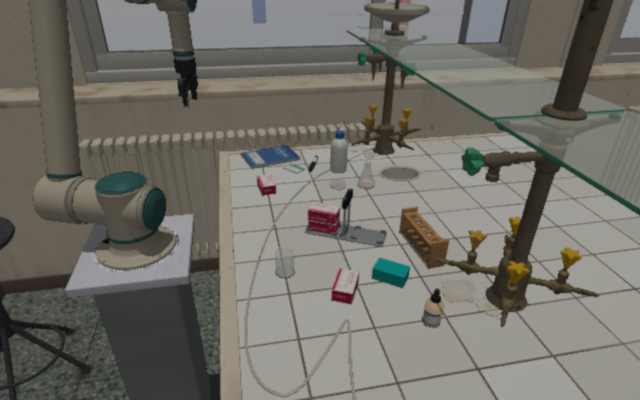

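The top view shows two worktop cartons, at (182,251) and (385,205). The possible confusions are the turquoise block (376,162), the column already on the carrier (286,200) and the flat green/white packet (134,208). I choose the two red/white cartons standing alone. The carrier's empty bay faces up-right at (308,162), the beaker is at (350,252), the bottle at (433,148) and the dish at (197,165). The side view agrees: cartons at (266,185) and (345,286). Next is one close crop montage, with mask outlines.

Run:
```python
from h import *
T=manip.get_image("top")["frame"]; S=manip.get_image("side")["frame"]
def c(f,u,v,w=30,h=30,s=6): return cv2.resize(f[v-h:v+h,u-w:u+w],None,fx=s,fy=s,interpolation=cv2.INTER_CUBIC)
a=np.hstack([c(T,182,251,21,21),c(T,385,205,21,21),c(S,345,286,21,21)])
b=np.hstack([c(T,300,182,42,42,4),c(S,345,222,42,42,4)]) 
b=cv2.copyMakeBorder(b,0,0,0,a.shape[1]-b.shape[1],cv2.BORDER_CONSTANT)
cv2.imwrite("pics/crop1.png",np.vstack([a,b])[:,:,::-1])
```

```text
(no output)
```

View pics/crop1.png

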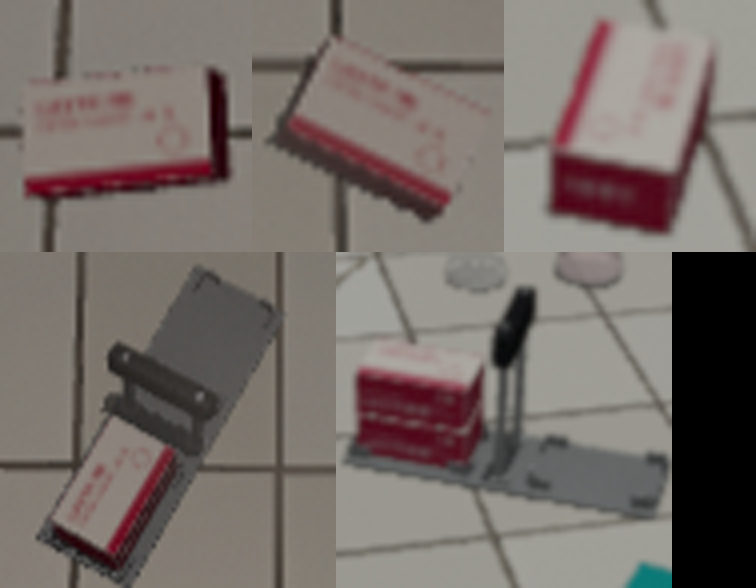

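The crops show both chosen cartons as white tops with a red stripe, matching the column. Carrier base corners in the top image are near (307,143), (328,156), (268,212) and (290,223), with the grip bar from about (286,166) to (311,178). Next I cast the corners to planes and check sizes, with an overlay in both views.

```bash
cat > m.py <<'E'
from h import *
def rect(im,c,z,L,W,name):
    P=np.array([onplane(im,u,v,z)[:2] for u,v in c]); # order: long edge 0-1, 2-3 ; TL TR BR BL
    print(name,"long",np.linalg.norm(P[1]-P[0])*1e3,np.linalg.norm(P[2]-P[3])*1e3,"short",np.linalg.norm(P[3]-P[0])*1e3,np.linalg.norm(P[2]-P[1])*1e3)
    l=P[1]-P[0]+P[2]-P[3]; s=P[3]-P[0]+P[2]-P[1]
    a=np.arctan2(l[1],l[0]); b=np.arctan2(s[1],s[0])
    ctr=P.mean(0); print("  ctr",ctr.round(4),"long dir deg",np.degrees(a).round(1),"short",np.degrees(b).round(1))
    return ctr,a
E
python3 - <<'E'
from m import *
im=manip.get_image("top"); si=manip.get_image("side")
def cv(px,o,s): return [((x+.5)/s-.5+o[0],(y+.5)/s-.5+o[1]) for x,y in px]
A=rect(im,cv([(25,82),(207,68),(213,174),(26,194)],(161,230),6),.036,.086,.052,"left")
B=rect(im,cv([(83,37),(240,110),(193,208),(33,127)],(364,184),6),.036,.086,.052,"right")
C=rect(im,[(x,y) for x,y in cv([(38,540-252),(197,13),(283,63),(130,333)],(258,140),4)],.004,.24,.078,"carrier")
U=rect(im,cv([(52,268),(113,156),(177,200),(113,303)],(258,140),4),.076,.086,.052,"upper")
G=[onplane(im,*q,.135) for q in cv([(112,103),(214,153)],(258,140),4)]
print("bar",G,np.linalg.norm(G[0]-G[1]))
for n,p in(("glassfront",(300,46)),("beaker",(350,252)),("dish",(197,165)),("bottle",(433,150)),("turq",(376,162)),("rack",(338,116))): print(n,onplane(im,*p,.03).round(3))
out=[]
for I in(im,si):
    f=cv2.resize(I["frame"],None,fx=4,fy=4,interpolation=cv2.INTER_CUBIC)
    def box(c,a,L,W,z0,z1,col):
        for z in(z0,z1):
            q=[]
            for i,j in((1,1),(1,-1),(-1,-1),(-1,1)):
                x=c[0]+i*L/2*np.cos(a)-j*W/2*np.sin(a); y=c[1]+i*L/2*np.sin(a)+j*W/2*np.cos(a)
                u,v=proj(I,(x,y,z)); q.append([u*4+1.5,v*4+1.5])
            cv2.polylines(f,[np.round(q).astype(int)],True,col,1)
    box(*A,.086,.052,0,.036,(0,255,0)); box(*B,.086,.052,0,.036,(0,255,0)); box(*C,.24,.078,0,.004,(0,0,255)); box(*U,.086,.052,.04,.076,(0,255,255))
    out.append(f)
t,s=out
cr=lambda f,u,v,w=33,h=33:f[(v-h)*4:(v+h)*4,(u-w)*4:(u+w)*4]
g=np.vstack([np.hstack([cr(t,182,251),cr(t,385,205),cr(t,300,185)]),np.hstack([cr(s,266,190),cr(s,345,286),cr(s,345,224)])])
cv2.imwrite("pics/ov1.png",g[:,:,::-1])
E
```

```text
left long 83.57108590101132 85.26697559962102 short 51.64845832333183 49.26386374338891
  ctr [0.3994 0.2792] long dir deg -84.1 short -174.3
right long 82.81328880259731 85.06785709752022 short 51.13497319328349 53.758405978672016
  ctr [ 0.5419 -0.2997] long dir deg -115.8 short 152.0
carrier long 240.9400227196419 234.54944509600514 short 74.91583231584193 75.46859045549691
  ctr [ 0.6081 -0.0455] long dir deg -28.2 short -118.0
upper long 89.81053202644942 84.95445470355715 short 48.71723165201151 54.66199370105394
  ctr [ 0.5474 -0.0123] long dir deg -28.5 short -122.0
bar [array([ 0.62250961, -0.01122933,  0.135     ]), array([ 0.58914603, -0.07969569,  0.135     ])] 0.07616278962777538
glassfront [ 1.037 -0.044  0.03 ]
beaker [ 0.402 -0.194  0.03 ]
dish [0.65  0.249 0.03 ]
bottle [ 0.708 -0.445  0.03 ]
turq [ 0.668 -0.273  0.03 ]
rack [ 0.809 -0.161  0.03 ]
```

View pics/ov1.png

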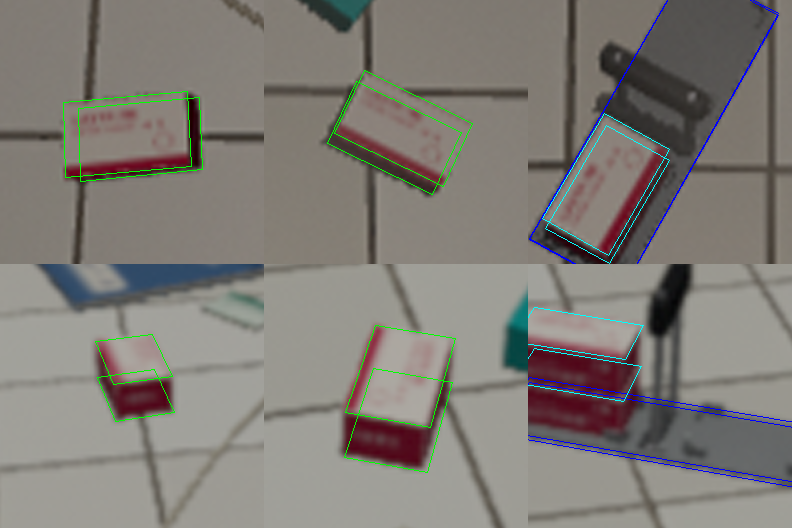

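Sizes come out within 3 mm of nominal and the overlays sit on the edges in both views. The column centre (0.547,-0.012) agrees with carrier −70 mm along its long axis. The free bay is therefore about (0.670,-0.079), and the carrier's long axis is about −28.3°. Left carton first.

```bash
cat > go.py <<'E'
import sys
from h import *
# usage: go.py x y z yaw_of_tool_x(deg): prints what remains in tool axes
x,y,z,yw=map(float,sys.argv[1:5]); s=manip.get_state(); M=rot(s["ee_rot"])
d=M.T@(np.array([x,y,z])-s["position"]); yaw=np.degrees(np.arctan2(M[1,0],M[0,0]))
print("d tool mm",(d*1e3).round(1),"dist",round(np.linalg.norm(d)*1e3),"rz",round(-((yw-yaw+180)%360-180),2),"tilt",(M[:,2]*57.3).round(2)[:2],
 "t",round(s["clock"],2),"pos",s["position"].round(4),"F",s["contact_force"].round(1),"w",round(s["width"],4),"g",round(s["gripper_force"],1))
E
python3 -m pendant '[{"dx":-0.0342,"dy":-0.022},{"dx":-0.0342,"dy":-0.022},{"dx":-0.0342,"dy":-0.022},{"dx":-0.0342,"dy":-0.022},{"dx":-0.0342,"dy":-0.022},{"dx":-0.0342,"dy":-0.022},{"dx":-0.0342,"dy":-0.022},{"dx":-0.0342,"dy":-0.022},{"dx":-0.0342,"dy":-0.022},{"rz":6.84,"dz":0.012},{"rz":6.84,"dz":0.012},{"rz":6.84,"dz":0.012}]' 30
python3 -m pendant '[{"rz":6.84,"dz":0.01},{"rz":6.84,"dz":0.01},{"rz":6.84,"dz":0.01},{"rz":6.84,"dz":0.01},{"rz":6.84,"dz":0.01},{"rz":6.84,"dz":0.01},{"rz":6.84,"dz":0.01},{}]'
python3 go.py 0.399 0.279 0.005 95.8
```

```text
d tool mm [-308.4 -197.9  204.7] dist 420 rz 68.46 tilt [-0.01 -0.03] t 0.3 pos [0.156  0.5533 0.2096] F [ 0.8 -0.1 -0.4] w 0.0855 g 0.0invalid input
invalid input
```

```bash
python3 -m pendant '[{"dx":-0.0342,"dy":-0.022,"dz":0,"rx":0,"ry":0,"rz":0,"hand":0.085}]' 30; echo; python3 -m pendant '[{"dx":-0.0342,"dy":-0.022,"dz":0,"rx":0,"ry":0,"rz":0}]'; python3 -m pendant --help | head -20
```

```text
clock: 0.38
position: [0.18, 0.5274, 0.2096]
ee_rot: [-0.002, 0.134, 0.991, 0.002]
contact_force: [1.8, 0.5, 0.7]
width: 0.0851
gripper_force: 0.0
invalid input
invalid input: not JSON, or not a number
```

```bash
python3 -m pendant '[{"dx":-0.0342,"dy":-0.022,"dz":0,"rx":0,"ry":0,"rz":0,"hand":0.085},{"dx":-0.0342,"dy":-0.022,"dz":0,"rx":0,"ry":0,"rz":0,"hand":0.085},{"dx":-0.0342,"dy":-0.022,"dz":0,"rx":0,"ry":0,"rz":0,"hand":0.085},{"dx":-0.0342,"dy":-0.022,"dz":0,"rx":0,"ry":0,"rz":0,"hand":0.085},{"dx":-0.0342,"dy":-0.022,"dz":0,"rx":0,"ry":0,"rz":0,"hand":0.085},{"dx":-0.0342,"dy":-0.022,"dz":0,"rx":0,"ry":0,"rz":0,"hand":0.085},{"dx":-0.0342,"dy":-0.022,"dz":0,"rx":0,"ry":0,"rz":0,"hand":0.085},{"dx":-0.0342,"dy":-0.022,"dz":0,"rx":0,"ry":0,"rz":0,"hand":0.085},{"dx":0,"dy":0,"dz":0.012,"rx":0,"ry":0,"rz":6.84,"hand":0.085},{"dx":0,"dy":0,"dz":0.012,"rx":0,"ry":0,"rz":6.84,"hand":0.085},{"dx":0,"dy":0,"dz":0.012,"rx":0,"ry":0,"rz":6.84,"hand":0.085}]'
python3 -m pendant '[{"dx":0,"dy":0,"dz":0.01,"rx":0,"ry":0,"rz":6.84,"hand":0.085},{"dx":0,"dy":0,"dz":0.01,"rx":0,"ry":0,"rz":6.84,"hand":0.085},{"dx":0,"dy":0,"dz":0.01,"rx":0,"ry":0,"rz":6.84,"hand":0.085},{"dx":0,"dy":0,"dz":0.01,"rx":0,"ry":0,"rz":6.84,"hand":0.085},{"dx":0,"dy":0,"dz":0.01,"rx":0,"ry":0,"rz":6.84,"hand":0.085},{"dx":0,"dy":0,"dz":0.01,"rx":0,"ry":0,"rz":6.84,"hand":0.085},{"dx":0,"dy":0,"dz":0.01,"rx":0,"ry":0,"rz":6.84,"hand":0.085},{"dx":0,"dy":0,"dz":0,"rx":0,"ry":0,"rz":0,"hand":0.085}]' >/dev/null
python3 go.py 0.399 0.279 0.005 95.8
```

```text
clock: 1.3
position: [0.3995, 0.2784, 0.1736]
ee_rot: [0.0, 0.315, 0.949, 0.0]
contact_force: [-0.8, 0.9, 0.3]
width: 0.0847
gripper_force: 0.0
d tool mm [ 0.3  2.2 97.2] dist 97 rz -0.05 tilt [-0.2 -0.1] t 1.97 pos [0.3972 0.2786 0.1022] F [ 0.8 -0.3 -1.1] w 0.0847 g 0.0
```

```bash
python3 -m pendant '[{"dx":0,"dy":0.001,"dz":0.025,"rx":0,"ry":0,"rz":0,"hand":0.085},{"dx":0,"dy":0.0005,"dz":0.025,"rx":0,"ry":0,"rz":0,"hand":0.085},{"dx":0,"dy":0,"dz":0.025,"rx":0,"ry":0,"rz":0,"hand":0.085},{"dx":0,"dy":0,"dz":0.015,"rx":0,"ry":0,"rz":0,"hand":0.085},{"dx":0,"dy":0,"dz":0.007,"rx":0,"ry":0,"rz":0,"hand":0.085},{"dx":0,"dy":0,"dz":0,"rx":0,"ry":0,"rz":0,"hand":0.085}]' >/dev/null
python3 go.py 0.399 0.279 0.005 95.8
python3 -m pendant '[{"dx":0,"dy":0,"dz":0,"rx":0,"ry":0,"rz":0,"hand":0.04},{"dx":0,"dy":0,"dz":0,"rx":0,"ry":0,"rz":0,"hand":0.04},{"dx":0,"dy":0,"dz":0,"rx":0,"ry":0,"rz":0,"hand":0.04},{"dx":0,"dy":0,"dz":0,"rx":0,"ry":0,"rz":0,"hand":0.04},{"dx":0,"dy":0,"dz":0,"rx":0,"ry":0,"rz":0,"hand":0.04},{"dx":0,"dy":0,"dz":0,"rx":0,"ry":0,"rz":0,"hand":0.04}]' 30
python3 go.py 0.399 0.279 0.005 95.8
```

```text
d tool mm [-0.1 -0.3  0.9] dist 1 rz 0.16 tilt [-0.14 -0.07] t 2.47 pos [0.3993 0.2791 0.0059] F [0.3 0.5 0.5] w 0.0849 g 0.0
clock: 2.97
position: [0.401, 0.28, 0.0084]
ee_rot: [0.0, 0.67, 0.742, 0.001]
contact_force: [-0.7, 0.3, 5.7]
width: 0.0504
gripper_force: 30.7
d tool mm [-0.8 -2.1  3.4] dist 4 rz 0.08 tilt [0.14 0.08] t 2.97 pos [0.401  0.28   0.0084] F [-0.7  0.3  5.7] w 0.0504 g 30.7
```

```bash
python3 -m pendant '[{"dx":0,"dy":0,"dz":-0.01,"rx":0,"ry":0,"rz":0,"hand":0.04},{"dx":0,"dy":0,"dz":-0.024,"rx":0,"ry":0,"rz":-6.99,"hand":0.04},{"dx":0,"dy":0,"dz":-0.024,"rx":0,"ry":0,"rz":-6.99,"hand":0.04},{"dx":0,"dy":0,"dz":-0.024,"rx":0,"ry":0,"rz":-6.99,"hand":0.04},{"dx":0,"dy":0,"dz":-0.024,"rx":0,"ry":0,"rz":-6.99,"hand":0.04},{"dx":0,"dy":0,"dz":-0.024,"rx":0,"ry":0,"rz":-6.99,"hand":0.04},{"dx":0,"dy":0,"dz":-0.024,"rx":0,"ry":0,"rz":-6.99,"hand":0.04},{"dx":0,"dy":0,"dz":-0.024,"rx":0,"ry":0,"rz":-6.99,"hand":0.04},{"dx":0,"dy":0,"dz":-0.024,"rx":0,"ry":0,"rz":-6.99,"hand":0.04}]' 
python3 -m pendant '[{"dx":-0.0339,"dy":-0.0157,"dz":0,"rx":0,"ry":0,"rz":0,"hand":0.04},{"dx":-0.0339,"dy":-0.0157,"dz":0,"rx":0,"ry":0,"rz":0,"hand":0.04},{"dx":-0.0339,"dy":-0.0157,"dz":0,"rx":0,"ry":0,"rz":0,"hand":0.04},{"dx":-0.0339,"dy":-0.0157,"dz":0,"rx":0,"ry":0,"rz":0,"hand":0.04},{"dx":-0.0339,"dy":-0.0157,"dz":0,"rx":0,"ry":0,"rz":0,"hand":0.04},{"dx":-0.0339,"dy":-0.0157,"dz":0,"rx":0,"ry":0,"rz":0,"hand":0.04},{"dx":-0.0339,"dy":-0.0157,"dz":0,"rx":0,"ry":0,"rz":0,"hand":0.04},{"dx":-0.0339,"dy":-0.0157,"dz":0,"rx":0,"ry":0,"rz":0,"hand":0.04},{"dx":-0.0339,"dy":-0.0157,"dz":0,"rx":0,"ry":0,"rz":0,"hand":0.04},{"dx":-0.0339,"dy":-0.0157,"dz":0,"rx":0,"ry":0,"rz":0,"hand":0.04},{"dx":-0.0339,"dy":-0.0157,"dz":0,"rx":0,"ry":0,"rz":0,"hand":0.04},{"dx":-0.0339,"dy":-0.0157,"dz":0,"rx":0,"ry":0,"rz":0,"hand":0.04}]' > /dev/null
python3 go.py 0.670 -0.079 0.07 151.7
```

```text
clock: 3.72
position: [0.3997, 0.2794, 0.2107]
ee_rot: [0.0, 0.241, 0.971, 0.0]
contact_force: [1.3, 0.7, -1.7]
width: 0.0506
gripper_force: 31.7
d tool mm [  0.8   1.2 139.3] dist 139 rz 0.08 tilt [0.03 0.  ] t 4.72 pos [ 0.6701 -0.0805  0.2093] F [ 0.9  0.1 -0.1] w 0.0507 g 31.7
```

```bash
python3 -m pendant '[{"dx":0,"dy":0.001,"dz":0.034,"rx":0,"ry":0,"rz":0,"hand":0.04},{"dx":0.0005,"dy":0,"dz":0.04,"rx":0,"ry":0,"rz":0,"hand":0.04},{"dx":0,"dy":0,"dz":0.04,"rx":0,"ry":0,"rz":0,"hand":0.04},{"dx":0,"dy":0,"dz":0.03,"rx":0,"ry":0,"rz":0,"hand":0.04},{"dx":0,"dy":0,"dz":0,"rx":0,"ry":0,"rz":0,"hand":0.04},{"dx":0,"dy":0,"dz":0,"rx":0,"ry":0,"rz":0,"hand":0.04}]' >/dev/null
python3 go.py 0.670 -0.079 0.013 151.7
python3 - <<'E'
from h import *
f=[]
for n,(u,v),w,h in(("side",(360,215),60,50),("top",(305,175),40,50)):
    im=manip.get_image(n); f.append(cv2.resize(im["frame"][v-h:v+h,u-w:u+w],None,fx=4,fy=4,interpolation=cv2.INTER_CUBIC))
cv2.imwrite("pics/place1.png",np.hstack(f)[:,:,::-1])
E
```

```text
d tool mm [-2.4 -0.4 50.7] dist 51 rz 0.08 tilt [-0.21  0.05] t 5.22 pos [ 0.6682 -0.0775  0.0637] F [ 0.2 -1.2 -1. ] w 0.0503 g 32.0
```

View pics/place1.png

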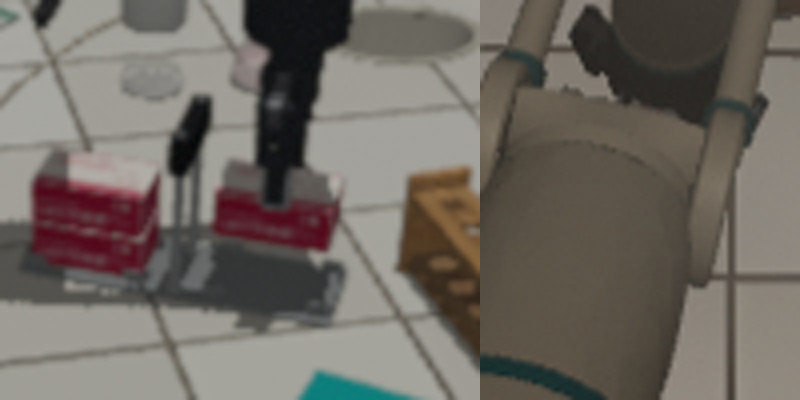

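The held carton hangs level. Its front face corners in the crop are about (216,190), (216,234), (330,252) and (341,207). Next I work out its offset from the TCP.

Run:
```python
from h import *
im=manip.get_image("side"); s=manip.get_state(); p=s["position"]; print(p)
cv=lambda x,y:((x+.5)/4-.5+300,(y+.5)/4-.5+165)
a=np.radians(151.7); ey=np.array([np.cos(a),np.sin(a)]); ex=np.array([np.sin(a),-np.cos(a)])
C=np.array([.6081,-.0455]); bay=C-.07*ey; print("bay",bay)
for c,z,sy in(((216,234),.055,1),((330,252),.055,-1),((341,207),.091,-1),((216,190),.091,1)):
    q=onplane(im,*cv(*c),z)[:2]; ctr=q+ex*.026-ey*.043*sy
    print(c,"ctr",ctr.round(4),"rel TCP own x,y mm",((ctr-p[:2])@ex*1e3).round(1),((ctr-p[:2])@ey*1e3).round(1))
# projected expected corners if carton centred on TCP
for z in(.055,.091):
  for sx,sy in((-1,1),(-1,-1),(1,1),(1,-1)):
    w=p[:2]+sx*ex*.026+sy*ey*.043; u,v=proj(im,(*w,z)); print(z,sx,sy,"crop",round((u-300+.5)*4-.5),round((v-165+.5)*4-.5))
```

```text
[ 0.67177864 -0.07815321  0.06814328]
bay [ 0.66973341 -0.07868617]
(216, 234) ctr [ 0.6714 -0.0766] rel TCP own x,y mm 1.2 1.0
(330, 252) ctr [ 0.6699 -0.0741] rel TCP own x,y mm 2.7 3.6
(341, 207) ctr [ 0.6755 -0.0719] rel TCP own x,y mm 7.3 -0.3
(216, 190) ctr [ 0.6703 -0.0739] rel TCP own x,y mm 3.0 3.4
0.055 -1 1 crop 217 235
0.055 -1 -1 crop 334 255
0.055 1 1 crop 232 200
0.055 1 -1 crop 346 218
0.091 -1 1 crop 220 193
0.091 -1 -1 crop 339 212
0.091 1 1 crop 235 158
0.091 1 -1 crop 351 176
```

Run:
```python
from h import *
P=[]
for i in range(6): im=manip.get_image("side"); P.append(manip.get_state()["position"])
P=np.array(P); print("TCP mean",P.mean(0).round(4),"sd",P.std(0).round(4))
cv=lambda x,y:((x-336+.5)/4-.5+303,(y-252+.5)/4-.5+180)
a=np.radians(151.7); ey=np.array([np.cos(a),np.sin(a)]); ex=np.array([np.sin(a),-np.cos(a)]); C=np.array([.6081,-.0455])
for nm,c,z,x,y in(("BR",(656,517),0,-.039,-.12),("FR",(668,455),.004,.039,-.12),("BL",(345,462),.0,-.039,.12)):
    q=onplane(im,*cv(*c),z)[:2]-C; print(nm,"err own x,y mm",(q@ex-x)*1e3,(q@ey-y)*1e3)
```

```text
TCP mean [ 0.6708 -0.078   0.0673] sd [0.0006 0.0001 0.0007]
BR err own x,y mm 6.16977762806456 0.9981587415478499
FR err own x,y mm 5.9374823619263575 5.242635912443921
BL err own x,y mm 5.812989518061126 -0.8232949569685621
```

Carton and bay agree within about 1.5 mm in both views, against 3 mm clearance, so I lower it straight down.

```bash
python3 -m pendant '[{"dx":0,"dy":0,"dz":0.02,"rx":0,"ry":0,"rz":0,"hand":0.04},{"dx":0,"dy":0,"dz":0.016,"rx":0,"ry":0,"rz":0,"hand":0.04},{"dx":0,"dy":0,"dz":0.008,"rx":0,"ry":0,"rz":0,"hand":0.04},{"dx":0,"dy":0,"dz":0.004,"rx":0,"ry":0,"rz":0,"hand":0.04},{"dx":0,"dy":0,"dz":0.003,"rx":0,"ry":0,"rz":0,"hand":0.04},{"dx":0,"dy":0,"dz":0,"rx":0,"ry":0,"rz":0,"hand":0.04}]' 
python3 -m pendant '[{"dx":0,"dy":0,"dz":0.002,"rx":0,"ry":0,"rz":0,"hand":0.04},{"dx":0,"dy":0,"dz":0.002,"rx":0,"ry":0,"rz":0,"hand":0.04},{"dx":0,"dy":0,"dz":0,"rx":0,"ry":0,"rz":0,"hand":0.04}]'
```

```text
clock: 6.17
position: [0.6696, -0.0778, 0.0138]
ee_rot: [-0.0, 0.244, 0.97, 0.0]
contact_force: [-0.5, -0.4, -0.8]
width: 0.0506
gripper_force: 32.0
clock: 6.42
position: [0.6704, -0.078, 0.0125]
ee_rot: [0.001, 0.244, 0.97, 0.0]
contact_force: [-0.9, 0.1, 7.4]
width: 0.0506
gripper_force: 32.9
```

```bash
python3 -m pendant '[{"dx":0,"dy":0,"dz":0,"rx":0,"ry":0,"rz":0,"hand":0.06},{"dx":0,"dy":0,"dz":0,"rx":0,"ry":0,"rz":0,"hand":0.075},{"dx":0,"dy":0,"dz":0,"rx":0,"ry":0,"rz":0,"hand":0.075},{"dx":0,"dy":0,"dz":0,"rx":0,"ry":0,"rz":0,"hand":0.075},{"dx":0,"dy":0,"dz":-0.015,"rx":0,"ry":0,"rz":0,"hand":0.075},{"dx":0,"dy":0,"dz":-0.03,"rx":0,"ry":0,"rz":0,"hand":0.085},{"dx":0,"dy":0,"dz":-0.04,"rx":0,"ry":0,"rz":0,"hand":0.085},{"dx":0,"dy":0,"dz":-0.04,"rx":0,"ry":0,"rz":0,"hand":0.085},{"dx":0,"dy":0,"dz":-0.04,"rx":0,"ry":0,"rz":0,"hand":0.085}]' 
python3 go.py 0.542 -0.300 0.1 151.7
```

```text
clock: 7.17
position: [0.669, -0.0776, 0.1762]
ee_rot: [-0.0, 0.244, 0.97, 0.0]
contact_force: [0.5, -0.1, 0.5]
width: 0.0844
gripper_force: 0.0
d tool mm [   6.7 -256.    76.2] dist 267 rz 0.08 tilt [-0.05  0.02] t 7.17 pos [ 0.669  -0.0776  0.1762] F [ 0.5 -0.1  0.5] w 0.0844 g 0.0
```

```bash
python3 -m pendant '[{"dx":0.001,"dy":-0.0366,"dz":0,"rx":0,"ry":0,"rz":0,"hand":0.085},{"dx":0.001,"dy":-0.0366,"dz":0,"rx":0,"ry":0,"rz":0,"hand":0.085},{"dx":0.001,"dy":-0.0366,"dz":0,"rx":0,"ry":0,"rz":0,"hand":0.085},{"dx":0.001,"dy":-0.0366,"dz":0,"rx":0,"ry":0,"rz":0,"hand":0.085},{"dx":0.001,"dy":-0.0366,"dz":0,"rx":0,"ry":0,"rz":0,"hand":0.085},{"dx":0.001,"dy":-0.0366,"dz":0,"rx":0,"ry":0,"rz":0,"hand":0.085},{"dx":0.001,"dy":-0.0366,"dz":0,"rx":0,"ry":0,"rz":0,"hand":0.085},{"dx":0,"dy":0,"dz":0.006,"rx":0,"ry":0,"rz":6.8,"hand":0.085},{"dx":0,"dy":0,"dz":0.006,"rx":0,"ry":0,"rz":6.8,"hand":0.085},{"dx":0,"dy":0,"dz":0.006,"rx":0,"ry":0,"rz":6.8,"hand":0.085},{"dx":0,"dy":0,"dz":0.006,"rx":0,"ry":0,"rz":6.8,"hand":0.085},{"dx":0,"dy":0,"dz":0.006,"rx":0,"ry":0,"rz":6.8,"hand":0.085}]'  >/dev/null
python3 -m pendant '[{"dx":0,"dy":0,"dz":0.006,"rx":0,"ry":0,"rz":6.8,"hand":0.085},{"dx":0,"dy":0,"dz":0.006,"rx":0,"ry":0,"rz":6.8,"hand":0.085},{"dx":0,"dy":0,"dz":0.006,"rx":0,"ry":0,"rz":6.8,"hand":0.085},{"dx":0,"dy":0,"dz":0.006,"rx":0,"ry":0,"rz":6.8,"hand":0.085},{"dx":0,"dy":0,"dz":0.006,"rx":0,"ry":0,"rz":6.8,"hand":0.085},{"dx":0,"dy":0,"dz":0.006,"rx":0,"ry":0,"rz":6.8,"hand":0.085},{"dx":0,"dy":0,"dz":0.006,"rx":0,"ry":0,"rz":6.8,"hand":0.085},{"dx":0,"dy":0,"dz":0.006,"rx":0,"ry":0,"rz":6.8,"hand":0.085},{"dx":0,"dy":0,"dz":0,"rx":0,"ry":0,"rz":0,"hand":0.085}]'  >/dev/null
python3 go.py 0.542 -0.300 0.006 63.3
python3 - <<'E'
from h import *
f=[]
for n,(u,v),s in(("top",(300,182),8),("side",(350,225),8)):
    im=manip.get_image(n); f.append(cv2.resize(im["frame"][v-48:v+48,u-48:u+48],None,fx=4,fy=4,interpolation=cv2.INTER_CUBIC))
cv2.imwrite("pics/bay1.png",np.hstack(f)[:,:,::-1])
E
```

```text
d tool mm [-0.1  1.1 89.4] dist 89 rz -0.03 tilt [-0.13  0.1 ] t 8.92 pos [ 0.5413 -0.2996  0.0954] F [ 0.4  0.3 -0.8] w 0.0846 g 0.0
```

View pics/bay1.png

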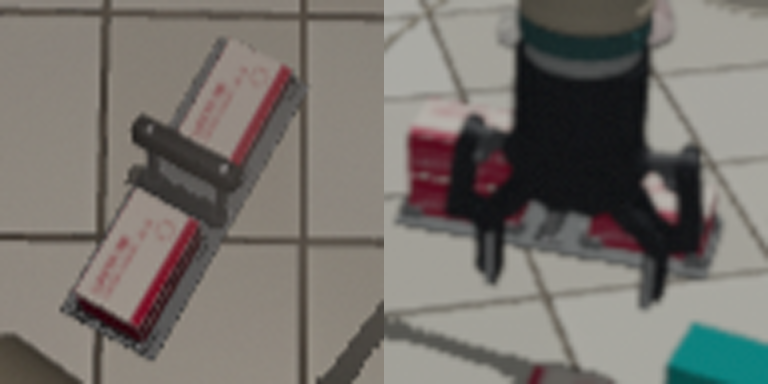

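The lower carton sits flat and square in the bay; its visible top corners in the crop are (225,38), (296,74) and (237,166). Next is gripping the right-hand carton.

```bash
python3 -m pendant '[{"dx":0,"dy":0.001,"dz":0.025,"rx":0,"ry":0,"rz":0,"hand":0.085},{"dx":0,"dy":0,"dz":0.025,"rx":0,"ry":0,"rz":0,"hand":0.085},{"dx":0,"dy":0,"dz":0.02,"rx":0,"ry":0,"rz":0,"hand":0.085},{"dx":0,"dy":0,"dz":0.012,"rx":0,"ry":0,"rz":0,"hand":0.085},{"dx":0,"dy":0,"dz":0.006,"rx":0,"ry":0,"rz":0,"hand":0.085},{"dx":0,"dy":0,"dz":0,"rx":0,"ry":0,"rz":0,"hand":0.085}]' >/dev/null
python3 go.py 0.542 -0.300 0.005 63.3
python3 -m pendant '[{"dx":0,"dy":0,"dz":0,"rx":0,"ry":0,"rz":0,"hand":0.04},{"dx":0,"dy":0,"dz":0,"rx":0,"ry":0,"rz":0,"hand":0.04},{"dx":0,"dy":0,"dz":0,"rx":0,"ry":0,"rz":0,"hand":0.04},{"dx":0,"dy":0,"dz":0,"rx":0,"ry":0,"rz":0,"hand":0.04},{"dx":0,"dy":0,"dz":0,"rx":0,"ry":0,"rz":0,"hand":0.04},{"dx":0,"dy":0,"dz":0,"rx":0,"ry":0,"rz":0,"hand":0.04}]' 30
python3 - <<'E'
from h import *
im=manip.get_image("top")
cv=lambda x,y:((x+.5)/4-.5+252,(y+.5)/4-.5+134)
P=[onplane(im,*cv(*c),.04)[:2] for c in((225,38),(296,74),(237,166))]
a=np.radians(151.7); ey=np.array([np.cos(a),np.sin(a)]); ex=np.array([np.sin(a),-np.cos(a)])
print(P,np.linalg.norm(P[0]-P[1]),np.linalg.norm(P[1]-P[2]))
print("ctr diag",(P[0]+P[2])/2,"ctr from far edge",(P[0]+P[1])/2+.043*ey, "dir short",np.degrees(np.arctan2(*(P[0]-P[1])[::-1])), "long",np.degrees(np.arctan2(*(P[2]-P[1])[::-1])))
E
```

```text
d tool mm [ 0.  -0.5  2.8] dist 3 rz 0.16 tilt [-0.1   0.08] t 9.52 pos [ 0.5424 -0.3002  0.0078] F [0.5 0.7 0.3] w 0.0852 g 0.0
clock: 10.02
position: [0.5438, -0.3013, 0.0131]
ee_rot: [0.002, 0.851, 0.526, 0.001]
contact_force: [-3.5, 1.6, 16.4]
width: 0.0404
gripper_force: 8.0
[array([ 0.71880384, -0.071621  ]), array([ 0.69217667, -0.12382943]), array([ 0.62198127, -0.08127751])] 0.058606538655325495 0.08208568296573178
ctr diag [ 0.67039255 -0.07644925] ctr from far edge [ 0.66762973 -0.07733942] dir short 62.977666829343676 long 148.7760738372735
```

Opening 40 mm with 16 N upward means this grasp is off. I'll look.

Run:
```python
from h import *
f=[]
for n,(u,v) in(("top",(385,205)),("side",(345,270))):
    im=manip.get_image(n); f.append(cv2.resize(im["frame"][v-48:v+48,u-48:u+48],None,fx=4,fy=4,interpolation=cv2.INTER_CUBIC))
cv2.imwrite("pics/bad.png",np.hstack(f)[:,:,::-1])
s=manip.get_state();print(s["width"],s["gripper_force"],s["contact_force"],s["position"])
```

```text
0.040138408903817924 7.995997123798588 [-2.98812078  1.99007259 16.11122336] [ 0.54384089 -0.30131333  0.01310743]
```

View pics/bad.png

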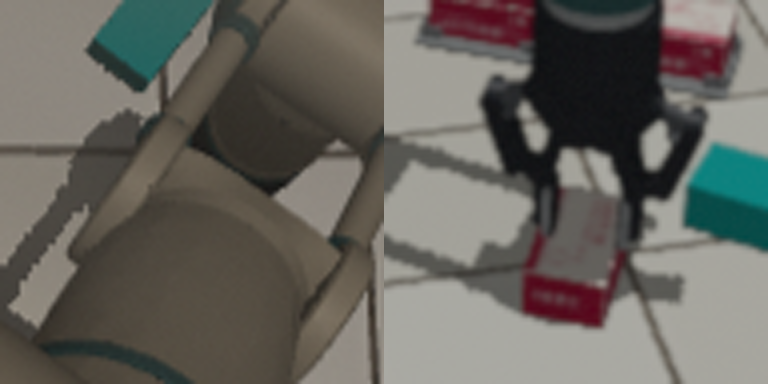

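```bash
python3 -m pendant '[{"dx":0,"dy":0,"dz":0,"rx":0,"ry":0,"rz":0,"hand":0.06},{"dx":0,"dy":0,"dz":0,"rx":0,"ry":0,"rz":0,"hand":0.085},{"dx":0,"dy":0,"dz":0,"rx":0,"ry":0,"rz":0,"hand":0.085},{"dx":0,"dy":0,"dz":0,"rx":0,"ry":0,"rz":0,"hand":0.085},{"dx":0,"dy":0,"dz":0,"rx":0,"ry":0,"rz":0,"hand":0.085}]'
python3 -m pendant '[{"dx":0,"dy":0,"dz":-0.02,"rx":0,"ry":0,"rz":0,"hand":0.085},{"dx":0,"dy":0,"dz":-0.04,"rx":0,"ry":0,"rz":0,"hand":0.085},{"dx":0,"dy":0,"dz":-0.04,"rx":0,"ry":0,"rz":0,"hand":0.085},{"dx":0,"dy":0.04,"dz":-0.01,"rx":0,"ry":0,"rz":0,"hand":0.085},{"dx":0,"dy":0.04,"dz":0,"rx":0,"ry":0,"rz":0,"hand":0.085},{"dx":0,"dy":0.04,"dz":0,"rx":0,"ry":0,"rz":0,"hand":0.085},{"dx":0,"dy":0.04,"dz":0,"rx":0,"ry":0,"rz":0,"hand":0.085}]'
python3 go.py 0.542 -0.300 0.1 63.3
python3 - <<'E'
from h import *
f=[]
for n,(u,v) in(("top",(385,205)),("side",(345,280))):
    im=manip.get_image(n); cv2.imwrite(f"pics/raw_{n}.png",im["frame"][:,:,::-1]); f.append(cv2.resize(im["frame"][v-30:v+30,u-30:u+30],None,fx=6.6,fy=6.6,interpolation=cv2.INTER_CUBIC))
cv2.imwrite("pics/re.png",np.hstack(f)[:,:,::-1]); print(f[0].shape)
E
```

```text
clock: 10.58
position: [0.5428, -0.3005, 0.0087]
ee_rot: [-0.0, 0.851, 0.525, -0.0]
contact_force: [0.1, 0.4, 0.3]
width: 0.0849
gripper_force: 0.0
clock: 11.17
position: [0.6874, -0.373, 0.1195]
ee_rot: [0.0, 0.851, 0.525, 0.0]
contact_force: [1.0, 0.7, 0.2]
width: 0.085
gripper_force: 0.0
d tool mm [ 1.000e-01 -1.627e+02  1.940e+01] dist 164 rz 0.07 tilt [ 0.04 -0.02] t 11.17 pos [ 0.6874 -0.373   0.1195] F [1.  0.7 0.2] w 0.085 g 0.0
(396, 396, 3)
```

View pics/re.png

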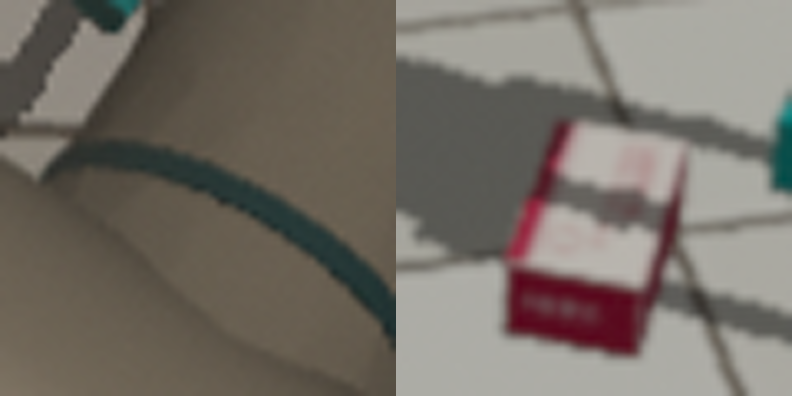

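The carton is still flat in place. Its top corners in the side crop are (565,120), (688,150), (645,283) and (507,258). The pads sit farther back than I allowed for at this opening, so they rode over the top edge. I'll re-measure it and grip about 10 mm lower.

Run:
```python
from m import *
im=manip.get_image("side")
cv=lambda x,y:((x-396+.5)/6.6-.5+315,(y+.5)/6.6-.5+250)
rect(im,[cv(*c) for c in((565,120),(507,258),(645,283),(688,150))],.036,.086,.052,"right now")
# before, from side crop1 panel3 (offset 504,0; u=324,v=265;x6)
c0=lambda x,y:((x-504+.5)/6-.5+324,(y+.5)/6-.5+265)
rect(im,[c0(*c) for c in((600,20),(550,150),(672,172),(718,38))],.036,.086,.052,"right before")
```

```text
right now long 84.14864218476274 78.66416489311338 short 49.81943472887296 51.232573045374075
  ctr [ 0.5413 -0.2991] long dir deg -118.0 short -29.3
right before long 86.34630073102596 87.66310765834118 short 50.967753002338064 49.686326174518655
  ctr [ 0.5406 -0.2993] long dir deg -117.7 short -25.3
```

```bash
python3 -m pendant '[{"dx":0,"dy":-0.041,"dz":0,"rx":0,"ry":0,"rz":0.5,"hand":0.085},{"dx":0,"dy":-0.041,"dz":0,"rx":0,"ry":0,"rz":0,"hand":0.085},{"dx":0,"dy":-0.041,"dz":0,"rx":0,"ry":0,"rz":0,"hand":0.085},{"dx":0,"dy":-0.04,"dz":0.01,"rx":0,"ry":0,"rz":0,"hand":0.085},{"dx":0,"dy":0,"dz":0.03,"rx":0,"ry":0,"rz":0,"hand":0.085},{"dx":0,"dy":0,"dz":0.03,"rx":0,"ry":0,"rz":0,"hand":0.085},{"dx":0,"dy":0,"dz":0.03,"rx":0,"ry":0,"rz":0,"hand":0.085},{"dx":0,"dy":0,"dz":0.012,"rx":0,"ry":0,"rz":0,"hand":0.085},{"dx":0,"dy":0,"dz":0.004,"rx":0,"ry":0,"rz":0,"hand":0.085},{"dx":0,"dy":0,"dz":0.003,"rx":0,"ry":0,"rz":0,"hand":0.085},{"dx":0,"dy":0,"dz":0,"rx":0,"ry":0,"rz":0,"hand":0.085}]'
python3 go.py 0.5415 -0.2995 -0.005 62.8
```

```text
clock: 12.23
position: [0.5406, -0.2982, 0.0002]
ee_rot: [0.0, 0.853, 0.522, 0.0]
contact_force: [-0.6, 0.0, 0.3]
width: 0.0852
gripper_force: 0.0
d tool mm [-0.7  1.4  5.2] dist 5 rz 0.08 tilt [ 0.01 -0.  ] t 12.23 pos [ 5.406e-01 -2.982e-01  2.000e-04] F [-0.6  0.   0.3] w 0.0852 g 0.0
```

```bash
python3 -m pendant '[{"dx":0,"dy":0.001,"dz":0.003,"rx":0,"ry":0,"rz":0,"hand":0.085},{"dx":0,"dy":0,"dz":0.002,"rx":0,"ry":0,"rz":0,"hand":0.085},{"dx":0,"dy":0,"dz":0,"rx":0,"ry":0,"rz":0,"hand":0.06},{"dx":0,"dy":0,"dz":0,"rx":0,"ry":0,"rz":0,"hand":0.06},{"dx":0,"dy":0,"dz":0,"rx":0,"ry":0,"rz":0,"hand":0.06}]'
python3 -m pendant '[{"dx":0,"dy":0,"dz":0,"rx":0,"ry":0,"rz":0,"hand":0.04},{"dx":0,"dy":0,"dz":0,"rx":0,"ry":0,"rz":0,"hand":0.04},{"dx":0,"dy":0,"dz":0,"rx":0,"ry":0,"rz":0,"hand":0.04},{"dx":0,"dy":0,"dz":0,"rx":0,"ry":0,"rz":0,"hand":0.04}]' 30
```

```text
clock: 12.65
position: [0.5419, -0.2989, -0.0047]
ee_rot: [0.0, 0.853, 0.522, 0.0]
contact_force: [-0.2, -0.1, -0.9]
width: 0.06
gripper_force: 0.0
clock: 12.98
position: [0.5419, -0.2989, -0.0047]
ee_rot: [0.0, 0.853, 0.522, 0.0]
contact_force: [-1.2, 0.2, 4.1]
width: 0.0512
gripper_force: 33.3
```

```bash
python3 -m pendant '[{"dx":0,"dy":0,"dz":-0.02,"rx":0,"ry":0,"rz":0,"hand":0.04},{"dx":0,"dy":0,"dz":-0.03,"rx":0,"ry":0,"rz":0,"hand":0.04},{"dx":0,"dy":0,"dz":-0.01,"rx":0,"ry":0,"rz":-6.84,"hand":0.04},{"dx":0,"dy":0,"dz":-0.01,"rx":0,"ry":0,"rz":-6.84,"hand":0.04},{"dx":0,"dy":0,"dz":-0.01,"rx":0,"ry":0,"rz":-6.84,"hand":0.04},{"dx":0,"dy":0,"dz":-0.01,"rx":0,"ry":0,"rz":-6.84,"hand":0.04},{"dx":0,"dy":0,"dz":-0.01,"rx":0,"ry":0,"rz":-6.84,"hand":0.04},{"dx":0,"dy":0,"dz":-0.01,"rx":0,"ry":0,"rz":-6.84,"hand":0.04},{"dx":0,"dy":0,"dz":-0.01,"rx":0,"ry":0,"rz":-6.84,"hand":0.04}]'
python3 -m pendant '[{"dx":0,"dy":0,"dz":0,"rx":0,"ry":0,"rz":-6.84,"hand":0.04},{"dx":0,"dy":0,"dz":0,"rx":0,"ry":0,"rz":-6.84,"hand":0.04},{"dx":0,"dy":0,"dz":0,"rx":0,"ry":0,"rz":-6.84,"hand":0.04},{"dx":0,"dy":0,"dz":0,"rx":0,"ry":0,"rz":-6.84,"hand":0.04},{"dx":0,"dy":0,"dz":0,"rx":0,"ry":0,"rz":-6.84,"hand":0.04},{"dx":0,"dy":0,"dz":0,"rx":0,"ry":0,"rz":-6.84,"hand":0.04},{"dx":0,"dy":0,"dz":0,"rx":0,"ry":0,"rz":0,"hand":0.04}]' >/dev/null
python3 go.py 0.669 -0.0772 0.11 151.7
```

```text
clock: 13.73
position: [0.5414, -0.2986, 0.1147]
ee_rot: [-0.001, 0.566, 0.825, 0.0]
contact_force: [0.4, 0.4, -1.3]
width: 0.0513
gripper_force: 32.7
d tool mm [ -8.4 255.4   4.2] dist 256 rz 0.2 tilt [-0.05  0.04] t 14.32 pos [ 0.5414 -0.2986  0.1142] F [-0.7 -0.4 -1.3] w 0.0511 g 32.7
```

```bash
python3 -m pendant '[{"dx":-0.001,"dy":0.03,"dz":0,"rx":0,"ry":0,"rz":0.1,"hand":0.04},{"dx":-0.001,"dy":0.034,"dz":0,"rx":0,"ry":0,"rz":0.1,"hand":0.04},{"dx":-0.001,"dy":0.034,"dz":0,"rx":0,"ry":0,"rz":0,"hand":0.04},{"dx":-0.001,"dy":0.034,"dz":0,"rx":0,"ry":0,"rz":0,"hand":0.04},{"dx":-0.001,"dy":0.034,"dz":0,"rx":0,"ry":0,"rz":0,"hand":0.04},{"dx":-0.001,"dy":0.034,"dz":0,"rx":0,"ry":0,"rz":0,"hand":0.04},{"dx":-0.001,"dy":0.03,"dz":0,"rx":0,"ry":0,"rz":0,"hand":0.04},{"dx":-0.001,"dy":0.025,"dz":0,"rx":0,"ry":0,"rz":0,"hand":0.04},{"dx":0,"dy":0,"dz":0.03,"rx":0,"ry":0,"rz":0,"hand":0.04},{"dx":0,"dy":0,"dz":0.025,"rx":0,"ry":0,"rz":0,"hand":0.04},{"dx":0,"dy":0,"dz":0,"rx":0,"ry":0,"rz":0,"hand":0.04},{"dx":0,"dy":0,"dz":0,"rx":0,"ry":0,"rz":0,"hand":0.04}]' >/dev/null
python3 go.py 0.669 -0.0772 0.036 151.7
python3 - <<'E'
from h import *
im=manip.get_image("side"); P=[]
for i in range(4): manip.get_image("side"); P.append(manip.get_state()["position"])
print(np.mean(P,0).round(4))
cv2.imwrite("pics/stack.png",cv2.resize(im["frame"][180:265,300:410],None,fx=7,fy=7,interpolation=cv2.INTER_CUBIC)[:,:,::-1])
E
```

```text
d tool mm [-0.4  0.8 22. ] dist 22 rz -0.2 tilt [-0.26  0.06] t 15.32 pos [ 0.6684 -0.0777  0.058 ] F [-0.2 -0.6 -0.4] w 0.051 g 32.7
[ 0.671  -0.0789  0.0616]
```

View pics/stack.png

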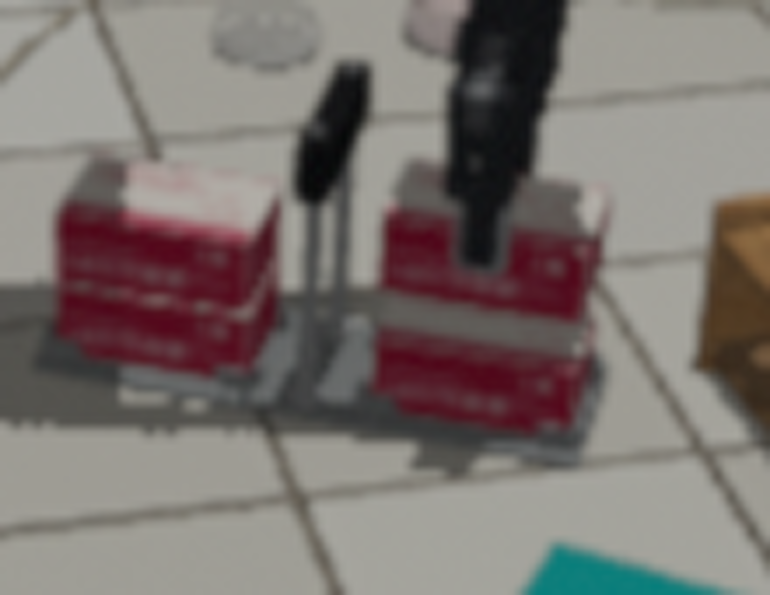

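The side view shows the carton hanging level above the lower one. Its bottom-front corners are about (384,292) and (585,322); the lower carton's top-front corners are (380,330) and (588,352). Next I compute the relative offset.

Run:
```python
from h import *
im=manip.get_image("side"); p=manip.get_state()["position"]; print(p)
cv=lambda x,y:((x+.5)/7-.5+300,(y+.5)/7-.5+180)
a=np.radians(151.7); ey=np.array([np.cos(a),np.sin(a)]); ex=np.array([np.sin(a),-np.cos(a)])
for nm,c,z,sy in(("up BL",(384,292),.066,1),("up BR",(585,322),.066,-1),("up TL",(387,207),.102,1),("up TR",(600,238),.102,-1),("lo TL",(380,330),.04,1),("lo TR",(588,352),.04,-1),("lo BL",(377,388),.004,1),("lo BR",(575,430),.004,-1)):
    ctr=onplane(im,*cv(*c),z)[:2]+ex*.026-ey*.043*sy-[.669,-.0772]
    print(nm,"own x,y mm",(ctr@ex*1e3).round(1),(ctr@ey*1e3).round(1))
```

```text
[ 0.67082602 -0.07883375  0.0616299 ]
up BL own x,y mm -4.9 -5.2
up BR own x,y mm -2.3 -2.2
up TL own x,y mm 2.7 -2.8
up TR own x,y mm 5.0 -3.9
lo TL own x,y mm 5.9 -2.4
lo TR own x,y mm 15.8 -2.7
lo BL own x,y mm 15.6 -0.8
lo BR own x,y mm 10.2 -1.3
```

Run:
```python
from h import *
im=manip.get_image("side"); f=im["frame"].astype(int)
for u in(358,362,376,380): print(u,"v200..",[f"{f[v,u,0]-f[v,u,1]}" for v in range(200,246)])
print("row redness v=216",[f[216,u,0]-f[216,u,1] for u in range(350,392)]); print("row v=234",[f[234,u,0]-f[234,u,1] for u in range(350,392)])
a=np.radians(151.7); ey=np.array([np.cos(a),np.sin(a)]); ex=np.array([np.sin(a),-np.cos(a)])
for nm,c,zs in(("up",(.671,-.0789),(.102,.066)),("lo",(.669,-.0772),(.04,.004)),("lo bayest",(.6697,-.0787),(.04,.004)),("fullup",(.5474,-.0123),(.076,.04,.004))):
    for z in zs: print(nm,z,[np.round(proj(im,(*(np.array(c)-ex*.026+s*ey*.043),z)),1) for s in(1,-1)])
```

```text
358 v200.. ['1', '1', '2', '2', '2', '3', '3', '4', '14', '34', '45', '55', '68', '70', '60', '62', '61', '50', '48', '56', '49', '22', '10', '6', '3', '4', '11', '26', '38', '49', '65', '69', '63', '63', '56', '45', '47', '57', '49', '18', '1', '-2', '0', '2', '2', '2']
362 v200.. ['1', '5', '7', '8', '11', '10', '5', '2', '7', '21', '40', '53', '65', '69', '67', '59', '57', '49', '45', '52', '60', '35', '19', '12', '6', '2', '5', '13', '33', '42', '49', '67', '69', '62', '59', '50', '48', '56', '61', '34', '9', '-1', '-2', '0', '2', '1']
376 v200.. ['0', '0', '-1', '3', '4', '5', '6', '7', '6', '4', '6', '17', '37', '52', '60', '67', '62', '63', '61', '59', '58', '60', '67', '48', '16', '5', '4', '7', '7', '13', '28', '38', '46', '58', '49', '48', '59', '62', '58', '58', '47', '32', '9', '-2', '-3', '-1']
380 v200.. ['1', '1', '0', '2', '5', '7', '4', '6', '8', '7', '7', '12', '27', '41', '52', '55', '37', '35', '48', '65', '65', '64', '65', '60', '31', '11', '4', '5', '6', '7', '15', '35', '48', '56', '65', '70', '68', '71', '67', '68', '45', '19', '0', '-2', '-2', '-2']
row redne
[... 1002 characters left out ...]
np.int64(62), np.int64(65), np.int64(59), np.int64(51), np.int64(33), np.int64(9), np.int64(0), np.int64(1), np.int64(1), np.int64(2), np.int64(2), np.int64(3), np.int64(2)]
up 0.102 [array([354.5, 209.7]), array([384.5, 214.5])]
up 0.066 [array([353.9, 220.4]), array([383.4, 225.3])]
lo 0.04 [array([352.6, 227.6]), array([381.7, 232.6])]
lo 0.004 [array([352. , 237.8]), array([380.7, 242.8])]
lo bayest 0.04 [array([353. , 227.9]), array([382.1, 232.9])]
lo bayest 0.004 [array([352.4, 238. ]), array([381.1, 243.1])]
fullup 0.076 [array([307.8, 209.8]), array([335.8, 214.4])]
fullup 0.04 [array([307.8, 220.1]), array([335.5, 224.8])]
fullup 0.004 [array([307.8, 230.1]), array([335.1, 234.9])]
```

Edge profiles give the correction needed: +2.5 mm along tool x and +1.2 mm along tool y. Then down.

```bash
python3 -m pendant '[{"dx":0.0025,"dy":0.0012,"dz":0,"rx":0,"ry":0,"rz":0,"hand":0.04},{"dx":0,"dy":0,"dz":0.01,"rx":0,"ry":0,"rz":0,"hand":0.04},{"dx":0,"dy":0,"dz":0.008,"rx":0,"ry":0,"rz":0,"hand":0.04},{"dx":0,"dy":0,"dz":0.004,"rx":0,"ry":0,"rz":0,"hand":0.04},{"dx":0,"dy":0,"dz":0,"rx":0,"ry":0,"rz":0,"hand":0.04},{"dx":0,"dy":0,"dz":0,"rx":0,"ry":0,"rz":0,"hand":0.04}]' 
python3 -m pendant '[{"dx":0,"dy":0,"dz":0.002,"rx":0,"ry":0,"rz":0,"hand":0.04},{"dx":0,"dy":0,"dz":0.0015,"rx":0,"ry":0,"rz":0,"hand":0.04},{"dx":0,"dy":0,"dz":0.001,"rx":0,"ry":0,"rz":0,"hand":0.04},{"dx":0,"dy":0,"dz":0,"rx":0,"ry":0,"rz":0,"hand":0.04}]'
```

```text
clock: 16.17
position: [0.6678, -0.0759, 0.037]
ee_rot: [-0.001, 0.245, 0.969, 0.0]
contact_force: [-0.4, -0.2, -1.3]
width: 0.0514
gripper_force: 32.7
clock: 16.5
position: [0.6687, -0.0761, 0.0353]
ee_rot: [0.001, 0.245, 0.969, 0.0]
contact_force: [-2.1, 0.5, 7.0]
width: 0.0512
gripper_force: 33.6
```

```bash
python3 -m pendant '[{"dx":0,"dy":0,"dz":0,"rx":0,"ry":0,"rz":0,"hand":0.06},{"dx":0,"dy":0,"dz":0,"rx":0,"ry":0,"rz":0,"hand":0.075},{"dx":0,"dy":0,"dz":0,"rx":0,"ry":0,"rz":0,"hand":0.075},{"dx":0,"dy":0,"dz":0,"rx":0,"ry":0,"rz":0,"hand":0.075},{"dx":0,"dy":0,"dz":-0.015,"rx":0,"ry":0,"rz":0,"hand":0.075},{"dx":0,"dy":0,"dz":-0.03,"rx":0,"ry":0,"rz":0,"hand":0.075},{"dx":0,"dy":0,"dz":-0.04,"rx":0,"ry":0,"rz":0,"hand":0.075},{"dx":0,"dy":0,"dz":-0.04,"rx":0,"ry":0,"rz":0,"hand":0.075},{"dx":0,"dy":0,"dz":-0.04,"rx":0,"ry":0,"rz":0,"hand":0.075},{"dx":0,"dy":0,"dz":-0.01,"rx":0,"ry":0,"rz":7,"hand":0.075},{"dx":0,"dy":0,"dz":0,"rx":0,"ry":0,"rz":7,"hand":0.075},{"dx":0,"dy":0,"dz":0,"rx":0,"ry":0,"rz":7,"hand":0.075}]'
python3 -m pendant '[{"dx":0,"dy":-0.04,"dz":0,"rx":0,"ry":0,"rz":0,"hand":0.085},{"dx":0,"dy":-0.04,"dz":0,"rx":0,"ry":0,"rz":0,"hand":0.085},{"dx":0,"dy":-0.04,"dz":0,"rx":0,"ry":0,"rz":0,"hand":0.085},{"dx":0,"dy":-0.04,"dz":0,"rx":0,"ry":0,"rz":0,"hand":0.085},{"dx":0,"dy":-0.04,"dz":0,"rx":0,"ry":0,"rz":0,"hand":0.085},{"dx":0,"dy":0,"dz":0,"rx":0,"ry":0,"rz":0,"hand":0.085}]' >/dev/null
python3 go.py 0.608 -0.0455 0.2 61.7
python3 - <<'E'
from h import *
im=manip.get_image("top"); si=manip.get_image("side")
c=lambda f,u,v,w,h,s:cv2.resize(f[v-h:v+h,u-w:u+w],None,fx=s,fy=s,interpolation=cv2.INTER_CUBIC)
cv2.imwrite("pics/stack2.png",np.hstack([c(im["frame"],300,182,36,50,5),c(si["frame"],350,218,44,50,5)])[:,:,::-1])
E
```

```text
clock: 17.5
position: [0.6691, -0.0761, 0.2103]
ee_rot: [0.002, 0.421, 0.907, 0.0]
contact_force: [-0.1, 0.5, -0.5]
width: 0.0749
gripper_force: 0.0
d tool mm [ 62.6 180.6   7.5] dist 191 rz 68.61 tilt [-0.27 -0.15] t 18.0 pos [ 0.5108 -0.21    0.2084] F [ 0.5  0.9 -0.3] w 0.0853 g 0.0
```

View pics/stack2.png

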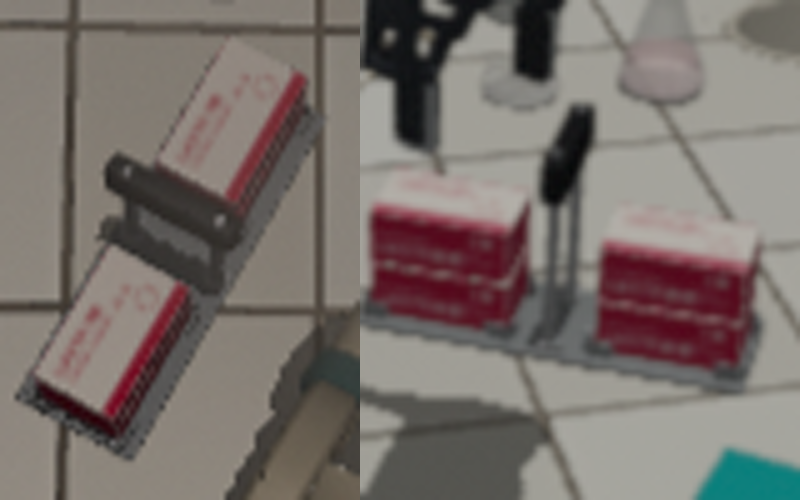

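The stack is square in both views: the upper carton is flush over the lower, and the carrier has not moved. The bar's two end marks are at crop (125,172) and (220,218) in the top image, which I use to refine the grip point.

Run:
```python
from h import *
im=manip.get_image("top"); f=im["frame"].astype(int)
cv=lambda x,y:((x+.5)/5-.5+264,(y+.5)/5-.5+132)
A,B=[onplane(im,*cv(*c),.135)[:2] for c in((125,172),(220,218))]
print("marks",A,B,"mid",(A+B)/2,"len",np.linalg.norm(A-B),"dir",np.degrees(np.arctan2(*(A-B)[::-1])))
C=np.array([.6081,-.0455]); a=np.radians(151.7); ey=np.array([np.cos(a),np.sin(a)]); ex=np.array([np.sin(a),-np.cos(a)])
# expected bar extents in crop for C, for comparison; and dark blob moments
print([np.round((np.array(proj(im,(*(C+s*ex*.04+t*ey*.008),.135)))-[264,132]+.5)*5) for s,t in((1,1),(1,-1),(-1,-1),(-1,1))])
g=f.max(2)[157:182,280:316]; print(g[::1,::2])
```

```text
marks [ 0.62091232 -0.01920097] [ 0.59634772 -0.07023611] mid [ 0.60863002 -0.04471854] len 0.05663925563809323 dir 64.29722347688849
[array([102., 174.]), array([116., 149.]), array([247., 219.]), array([233., 245.])]
[[132 132 132 131 132 131 131 131 130 104 146 141 137 142 142 145 145 145]
 [133 132 131 131 131 130 130 131 132 107 146 140 140 141 145 145 145 146]
 [132 132 132 132 131 131 130 130 130 138 145 134 143 141 145 145 144 144]
 [133 132 132 132 131 133 131 131 116 146 143 138 142 142 145 145 144 139]
 [134 131 132 131 131 132 131 131  96 146 143 138 141 142 145 145 145 130]
 [134 131 132 131 113 131 132 132 133 146 142 141 140 144 145 144 144 122]
 [133 133 132  86  69 115 131 131 146 146 139 142 140 145 145 145 143 117]
 [134 132 131  52  49  71 113 112 129 146 141 142 141 146 144 146 134 115]
 [133 132 129  53  59  67  70  84  84 139 145 143 146 145 145 144 126 115]
 [133 133 110  47  72  61  51  57  61  91 142 145 145 145 144 144 120 109]
 [134 132 123  43  57  55  53  52  54  65  93 145 144 144 145 139 115  88]
 [133 132 130  42  46  53  56  54  53  56  67  96 146 14
[... 294 characters left out ...]
 55  59  70  93  75  74]
 [134 133 133 133 110  54  66  46  48  53  59  59  59  56  57  73  91  84]
 [134 134 132 134 109  54  85  55  47  48  54  60  58  59  54  62  85  90]
 [133 133 132  93  88  54  88  81  51  48  49  55  62  63 109  55  67  91]
 [133 133  92  71  62  54  93  87  80  51  48  50  57  66 103  58  64  85]
 [135 135  70  64  59  54  73  87  88  81  52  50  53  59  73  59  63  90]
 [134 133  70  58  59  54  61  88  88  88  84  50  51  53  60  57  76  94]
 [134 133  69  51  56  58  59  67  87  88  91  82  52  51  53  54  66  91]
 [135 135 119  62  51  56  54  56  66  89  90  89  83  51  51  52  77  96]
 [135 135 105 132  64  53  53  55  55  68  89  90  91  58  52  54  90  84]]
```

```bash
python3 -m pendant '[{"dx":0,"dy":0,"dz":0,"rx":0,"ry":0,"rz":6.8,"hand":0.06},{"dx":0,"dy":0,"dz":0,"rx":0,"ry":0,"rz":6.8,"hand":0.06},{"dx":0,"dy":0,"dz":0,"rx":0,"ry":0,"rz":6.8,"hand":0.06},{"dx":0,"dy":0,"dz":0,"rx":0,"ry":0,"rz":6.8,"hand":0.06},{"dx":0,"dy":0,"dz":0,"rx":0,"ry":0,"rz":6.8,"hand":0.06},{"dx":0,"dy":0,"dz":0,"rx":0,"ry":0,"rz":6.8,"hand":0.06},{"dx":0,"dy":0,"dz":0,"rx":0,"ry":0,"rz":6.8,"hand":0.06},{"dx":0,"dy":0,"dz":0,"rx":0,"ry":0,"rz":6.8,"hand":0.06},{"dx":0,"dy":0,"dz":0,"rx":0,"ry":0,"rz":6.8,"hand":0.06},{"dx":0,"dy":0,"dz":0,"rx":0,"ry":0,"rz":6.8,"hand":0.06},{"dx":0,"dy":0,"dz":0,"rx":0,"ry":0,"rz":0,"hand":0.06}]' >/dev/null
python3 go.py 0.6083 -0.045 0.2 62.3
```

```text
d tool mm [183.5   6.8   8.2] dist 184 rz 0.32 tilt [0.02 0.04] t 19.07 pos [ 0.5178 -0.2048  0.2081] F [ 0.4 -0.5  0.8] w 0.0602 g 0.0
```

```bash
python3 -m pendant '[{"dx":0.037,"dy":0.0014,"dz":0,"rx":0,"ry":0,"rz":0.3,"hand":0.06},{"dx":0.037,"dy":0.0014,"dz":0,"rx":0,"ry":0,"rz":0,"hand":0.06},{"dx":0.037,"dy":0.0014,"dz":0,"rx":0,"ry":0,"rz":0,"hand":0.06},{"dx":0.037,"dy":0.0014,"dz":0,"rx":0,"ry":0,"rz":0,"hand":0.06},{"dx":0.035,"dy":0.0012,"dz":0,"rx":0,"ry":0,"rz":0,"hand":0.06},{"dx":0,"dy":0,"dz":0.02,"rx":0,"ry":0,"rz":0,"hand":0.06},{"dx":0,"dy":0,"dz":0.02,"rx":0,"ry":0,"rz":0,"hand":0.06},{"dx":0,"dy":0,"dz":0,"rx":0,"ry":0,"rz":0,"hand":0.06},{"dx":0,"dy":0,"dz":0,"rx":0,"ry":0,"rz":0,"hand":0.06}]' >/dev/null
python3 go.py 0.6083 -0.045 0.1 62.3; python3 go.py 0.6083 -0.045 0.1 62.3
python3 - <<'E'
from h import *
P=[]
for i in range(4): manip.get_image("side"); P.append(manip.get_state()["position"])
print(np.mean(P,0).round(4))
E
```

```text
d tool mm [ 1.5  0.9 67.2] dist 67 rz 0.19 tilt [-0.16  0.05] t 19.82 pos [ 0.607  -0.0459  0.1672] F [ 0.9 -0.2  0.4] w 0.0599 g 0.0
d tool mm [ 1.5  0.9 67.2] dist 67 rz 0.19 tilt [-0.16  0.05] t 19.82 pos [ 0.607  -0.0459  0.1672] F [ 0.9 -0.2  0.4] w 0.0599 g 0.0
[ 0.6082 -0.0471  0.1694]
```

```bash
python3 -m pendant '[{"dx":0.0017,"dy":0.0008,"dz":0.02,"rx":0,"ry":0,"rz":0,"hand":0.06},{"dx":0,"dy":0,"dz":0.02,"rx":0,"ry":0,"rz":0,"hand":0.06},{"dx":0,"dy":0,"dz":0.018,"rx":0,"ry":0,"rz":0,"hand":0.06},{"dx":0,"dy":0,"dz":0.011,"rx":0,"ry":0,"rz":0,"hand":0.06},{"dx":0,"dy":0,"dz":0,"rx":0,"ry":0,"rz":0,"hand":0.06},{"dx":0,"dy":0,"dz":0,"rx":0,"ry":0,"rz":0,"hand":0.06}]'
python3 -m pendant '[{"dx":0,"dy":0,"dz":0,"rx":0,"ry":0,"rz":0,"hand":0.03},{"dx":0,"dy":0,"dz":0,"rx":0,"ry":0,"rz":0,"hand":0.025},{"dx":0,"dy":0,"dz":0,"rx":0,"ry":0,"rz":0,"hand":0.02},{"dx":0,"dy":0,"dz":0,"rx":0,"ry":0,"rz":0,"hand":0.015},{"dx":0,"dy":0,"dz":0,"rx":0,"ry":0,"rz":0,"hand":0.01},{"dx":0,"dy":0,"dz":0,"rx":0,"ry":0,"rz":0,"hand":0},{"dx":0,"dy":0,"dz":0,"rx":0,"ry":0,"rz":0,"hand":0},{"dx":0,"dy":0,"dz":0,"rx":0,"ry":0,"rz":0,"hand":0}]' 90
```

```text
clock: 20.52
position: [0.6091, -0.0463, 0.0998]
ee_rot: [0.0, 0.856, 0.517, 0.0]
contact_force: [0.7, -1.3, 0.7]
width: 0.0599
gripper_force: 0.0
clock: 21.18
position: [0.6079, -0.0454, 0.1007]
ee_rot: [-0.001, 0.856, 0.517, -0.0]
contact_force: [-4.2, 1.5, 6.1]
width: 0.0135
gripper_force: 89.0
```

```bash
python3 -m pendant '[{"dx":0,"dy":0,"dz":-0.001,"rx":0,"ry":0,"rz":0,"hand":0},{"dx":0,"dy":0,"dz":-0.002,"rx":0,"ry":0,"rz":0,"hand":0},{"dx":0,"dy":0,"dz":-0.003,"rx":0,"ry":0,"rz":0,"hand":0},{"dx":0,"dy":0,"dz":-0.004,"rx":0,"ry":0,"rz":0,"hand":0},{"dx":0,"dy":0,"dz":-0.004,"rx":0,"ry":0,"rz":0,"hand":0},{"dx":0,"dy":0,"dz":-0.004,"rx":0,"ry":0,"rz":0,"hand":0},{"dx":0,"dy":0,"dz":-0.002,"rx":0,"ry":0,"rz":0,"hand":0},{"dx":0,"dy":0,"dz":0,"rx":0,"ry":0,"rz":0,"hand":0},{"dx":0,"dy":0,"dz":0,"rx":0,"ry":0,"rz":0,"hand":0}]' 
python3 -m pendant '[{"dx":0,"dy":0,"dz":-0.004,"rx":0,"ry":0,"rz":0,"hand":0},{"dx":0,"dy":0,"dz":-0.008,"rx":0,"ry":0,"rz":0,"hand":0},{"dx":0,"dy":0,"dz":-0.012,"rx":0,"ry":0,"rz":0,"hand":0},{"dx":0,"dy":0,"dz":-0.014,"rx":0,"ry":0,"rz":0,"hand":0},{"dx":0,"dy":0,"dz":-0.014,"rx":0,"ry":0,"rz":0,"hand":0},{"dx":0,"dy":0,"dz":-0.014,"rx":0,"ry":0,"rz":0,"hand":0},{"dx":0,"dy":0,"dz":-0.014,"rx":0,"ry":0,"rz":0,"hand":0},{"dx":0,"dy":0,"dz":-0.014,"rx":0,"ry":0,"rz":0,"hand":0},{"dx":0,"dy":0,"dz":-0.012,"rx":0,"ry":0,"rz":0,"hand":0},{"dx":0,"dy":0,"dz":-0.01,"rx":0,"ry":0,"rz":0,"hand":0},{"dx":0,"dy":0,"dz":-0.006,"rx":0,"ry":0,"rz":0,"hand":0},{"dx":0,"dy":0,"dz":-0.002,"rx":0,"ry":0,"rz":0,"hand":0}]'
python3 -m pendant '[{"dx":0,"dy":0,"dz":0,"rx":0,"ry":0,"rz":0,"hand":0},{"dx":0,"dy":0,"dz":0,"rx":0,"ry":0,"rz":0,"hand":0},{"dx":0,"dy":0,"dz":0,"rx":0,"ry":0,"rz":0,"hand":0},{"dx":0,"dy":0,"dz":0,"rx":0,"ry":0,"rz":0,"hand":0},{"dx":0,"dy":0,"dz":0,"rx":0,"ry":0,"rz":0,"hand":0},{"dx":0,"dy":0,"dz":0,"rx":0,"ry":0,"rz":0,"hand":0}]'
python3 - <<'E'
from h import *
im=manip.get_image("side"); f=im["frame"].astype(int); cv2.imwrite("pics/end.png",im["frame"][:,:,::-1])
R_=((f[:,:,0]-f[:,:,1])>25).astype(np.uint8); R_[:,:280]=0; R_[240:]=0
n,l,st,c=cv2.connectedComponentsWithStats(R_)
for i in range(1,n):
    if st[i,4]>40:
        ys,xs=np.where(l==i); bot=[ys[xs==u].max() for u in range(st[i,0]+3,st[i,0]+st[i,2]-3)]
        print(st[i],c[i].round(1),"bottom edge slope",np.polyfit(range(len(bot)),bot,1).round(3))
s=manip.get_state(); M=rot(s["ee_rot"]); print("moment",s["moment"],"tool z",M[:,2],"qd",np.abs(s["qd"]).max())
# expected column faces now
z0=s["position"][2]-.1005; C=s["position"][:2]; a=np.radians(152.3); ey=np.array([np.cos(a),np.sin(a)]); ex=np.array([np.sin(a),-np.cos(a)])
for y in(.07,-.07): print([np.round(proj(im,(*(C+ey*(y+t*.043)-ex*.026),z0+z)),1) for t in(1,-1) for z in(.004,.076)])
E
```

```text
clock: 21.93
position: [0.6089, -0.0461, 0.1196]
ee_rot: [0.0, 0.856, 0.517, 0.0]
contact_force: [0.0, 0.2, -7.5]
width: 0.0135
gripper_force: 88.1
clock: 22.93
position: [0.6094, -0.0461, 0.2449]
ee_rot: [0.001, 0.856, 0.517, 0.001]
contact_force: [0.6, 0.3, -6.4]
width: 0.0136
gripper_force: 88.2
clock: 23.43
position: [0.6087, -0.046, 0.2429]
ee_rot: [-0.0, 0.856, 0.517, -0.0]
contact_force: [0.3, 0.4, -7.2]
width: 0.0128
gripper_force: 88.2
[309 165  33  28 771] [324.7 178.3] bottom edge slope [5.7000e-02 1.8941e+02]
[356 172  35  28 774] [372.9 185.2] bottom edge slope [8.80000e-02 1.95772e+02]
[403 207  40  33 438] [420.2 224. ] bottom edge slope [  0.7   220.775]
[510 217  10   8  57] [515.1 220.6] bottom edge slope [ -0. 224.]
[470 231  15   9  70] [476.9 234.6] bottom edge slope [  0.283 235.867]
moment [-0.01411837 -0.06039117  0.02253878] tool z [-4.58133114e-04  1.97846076e-04 -9.99999875e-01] qd 0.003258504443392001
[array([307.6, 189. ]), array([307.5, 166.2]), array([336.6, 193.3]), array([337.4, 170.2])]
[array([355.3, 196. ]), array([356.7, 172.8]), array([385.9, 200.5]), array([388.4, 177.1])]
```

The carrier hangs about 14 cm up and carries the full weight of 7.3 N. Both columns are within about 1 px of where a level, still carrier puts them.

```bash
python3 -c "
from rig import manip
print(manip.sign_off())"
```

```text
the job is handed in; nothing more can be done
None
```

I stacked both worktop cartons in the empty bay and handed the job in with the carrier held about 14 cm up by its grip bar, level and still, at 23 s; the beaker, bottle and dish were not touched, and the second carton needed a second grip attempt.

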